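# Index the nozzle carousel and load the copper nozzle

### The arm

A 7-joint arm with a two-finger parallel gripper is mounted at the origin on the work surface. World frame = base frame: x ahead of the robot, y to its left, z up, the work surface at z = 0. Lengths are in m, angles in rad, forces in N, time in s.
With the tool pointing down it reaches from about 0.35 to 0.775 m from the base axis. Payload 3.1 kg.
Tool frame: the origin (TCP) lies midway between the tips of the shut fingers; the grasp point (between the pads) lies 19 mm behind it; z points along the fingers, y is the line along which they close (so a half turn about z gives the same grasp; the last joint's range is limited). The gripper opens to 85 mm and grips with 20 to 120 N. Pads are 22 mm wide; open, the fingers measure 114 mm over their backs; the gripper's body (76 mm by 85 mm) begins 54 mm behind the grasp point. The pads swing forward as they close: fully open they stand 13 mm farther back than shut.
Start: joints at [1.265, 0.311, 0.014, 1.512, -0.004, 1.319, -0.027], TCP at [0.143, -0.531, 0.231] pointing down, gripper open.
Joint ranges: [-2.7, 2.7], [-0.3, 1.91], [-1.27, 1.3], [0.12, 2.57], [-1.44, 4.58], [0.2, 2.03], [-3.05, 3.05]. Speed limits (rad/s): [2.79, 2.79, 3.14, 3.14, 3.14, 3.14, 3.14].

### API

Orientations are given as a rotation vector (axis times angle).
In Python, from station import status, imaging, r gives the robot as it stands. The module is installed in compiled form; this text tells all that it offers.
- The arm moves only by the tool jog_arm, never from a script. Its argument "motion" is one flat list of numbers, 4 for each row, row after row: the shift along the tool's x, y, z in mm, then the turn about the tool's z in rad. A call has 1 to 12 rows; each row shifts and turns the commanded pose from where the row before left it, along the tool's axes as they then stand; what a row does not reach is not made up. A row lasts 1/8 s, in which the tool goes at most 62.5 mm and 10.7 degrees, less where a joint would pass 70% of its speed; a pose out of reach is approached as far as the arm can. A call is refused whole if a number of a shift passes 62.5 or a number of a turn 0.188, either way. A call with a gripper value outside its range is refused whole. "fingers" is the closure, from 0 (fully open) to 1 (shut), set as the call begins (left out, the last holds). The fingers move at their own pace and stop on an object; the grip force is fixed at half the most. Time passes only in rows, so rows that do not move let the fingers close. It gives the time, the measured TCP pose, the force, the opening and the grip force at its end, in the units of the state.
- status.get_obs(): the state, without advancing time (a new reading comes with each control period).
- imaging.capture(name): name is "side" or "top"; returns the picture (384x512x3 uint8, red, green, blue); there is no depth.
- imaging.camera_model(name): a dict with "camera_matrix" (3x3 intrinsics, pixels), "eye" and "orientation" of the camera in the world. Camera axes: x right, y down, z forward; pixel columns grow to the right and rows downward; lengths in m; the calibration is good to about 2 mm. A picture is of the moment at which its call begins. camera_model takes no time and is no camera call.
- r.job_done(): hands the job in; it is judged then, once.
The state is a dict: "clock": time; "joints": joint angles; "joint_velocities": joint speeds; "joint_efforts": joint torques, N m; "position": TCP position; "ee_rot": TCP orientation; "wrist_force": force on the tool from outside, world axes, zero at the start; "wrist_torque": the same for the moment, N m; "grip_width": finger opening in m; "gripper_force": force on a finger pad.
Only numpy, scipy, OpenCV 4.12 (cv2) and the standard library are available. Lean on these libraries where they do the work, as an engineer would, in place of code of your own. Each camera call takes 0.05 s, during which the arm holds its last target. There are 200 camera calls.

### The job

At the welding trainer, turn the carousel (its black knob is there for that) until the blue cup faces the yellow loading pointer. Only then stand the copper torch nozzle upright, narrow end up, in the blue cup, leaving the blue cup at the pointer.

Things in the scene. Friction and masses are not known exactly. Their poses are not given: they have to be found in the camera images.
- copper_nozzle_center (a point): Centre, half-way up, of the loose copper torch nozzle standing upright on the table: 85 mm tall, round, 26 mm across up to 62 mm, tapering to 19 mm at the top; about 150 g. Its z axis runs up the nozzle. A white and a steel-grey nozzle of the same shape stand 90 mm or more from it; they are not needed.
- knob_grip (a point): On the carousel's turning axis, mid black bar knob, 105 mm above the table. The bar is 60 mm long (along y), 18 mm thick (along x, grip it so) and 40 mm high; -x points to the blue cup. The plate, 256 mm across, top 52 mm above the table, turns either way with light friction (0.1 N m), stays where left. The cup starts 35 to 80 degrees counterclockwise (from above) of the pointer.
- blue_cup (a point): Centre of the inner floor of the blue cup, fixed on the carousel plate and turning with it, 98 mm from the axis, 54 mm above the table. Round and open: 44 mm inner, 52 mm outer diameter, rim 16 mm above this floor. Axes as knob_grip. Yellow, green and white cups of the same size stand at the other quarters.
- load_point (a point): Fixed loading point: where the centre of the blue cup's floor lies when that cup exactly faces the yellow pointer, 98 mm from the turning axis, 54 mm above the table. -x points outward to the pointer, a yellow block 60 mm wide, 150 to 190 mm (its tip 132 mm) from the axis, 55 mm high, on the carousel's fixed foot.

How it is judged:
On the way, in this order (a step that is already met when the one before it is completed fails the run):
1. the blue cup stands at the loading point (within 18 mm) while the copper nozzle is still away from it (over 60 mm) (horizontal distance between blue_cup and load_point below 0.018 m and horizontal distance between copper_nozzle_center and blue_cup above 0.06 m), for 0.3 s.
2. the copper nozzle stands upright on the floor of the blue cup, at the loading point (horizontal distance between copper_nozzle_center and blue_cup below 0.015 m and z of copper_nozzle_center in the frame of blue_cup below 0.049 m and angle between copper_nozzle_center's own z axis and vertical below 0.17 rad and horizontal distance between blue_cup and load_point below 0.018 m), for 0.2 s.
At the end, for the whole second after the job is handed in: The copper nozzle stands released in the blue cup, narrow end up, its centre within 15 mm (level) of the cup's centre and 36 to 49 mm above the cup's floor, tilted less than 10 degrees, and the blue cup is within 18 mm (about 10 degrees of turn) of the loading point (all of step 2 and z of copper_nozzle_center in the frame of blue_cup above 0.036 m); the robot touches nothing.
It also fails if it takes over 48 s, if anything falls off the work surface, if the arm or the gripper's body presses on something with over 40 N, if the wrist force passes 120 N, or if a joint passes its speed limit or range.

## Working session

There is one attempt and no reset: what is moved stays moved. The work goes in short steps, Python scripts to look and compute and a tool call to move; the robot and the scene stay as the last step left them, time stands still between calls to the robot, and variables do not carry over. Pictures are saved under pics/ and viewed, at most 10 in all, crops included, and the job is handed in when it is done.

Besides the shell and the picture viewer there is one more tool, called after ">>>" as name(argument=value, ...) on one line, values as JSON. jog_arm: Moves the arm, as the interface text tells. Its arguments: {"type":"object","properties":{"motion":{"type":"array"},"fingers":{"type":"number"}},"required":["motion"]}

```bash
mkdir -p pics; python3 - <<'E'
from station import status, imaging, r
import cv2, numpy as np
o=status.get_obs(); print({k:np.round(v,3).tolist() for k,v in o.items()})
for n in ("side","top"):
    im=imaging.capture(n); cv2.imwrite(f"pics/{n}0.png",im[:,:,::-1])
    m=imaging.camera_model(n); print(n,m)
E
```

```text
{'clock': 0.0, 'joints': [1.265, 0.312, 0.014, 1.513, -0.004, 1.319, -0.027], 'joint_velocities': [0.0, -0.002, -0.001, 0.001, 0.002, -0.002, -0.001], 'joint_efforts': [-0.001, -37.991, 0.146, -23.059, 0.012, 0.014, 0.0], 'position': [0.143, -0.53, 0.23], 'ee_rot': [-3.112, -0.413, 0.001], 'wrist_force': [-0.902, 0.209, 0.611], 'wrist_torque': [-0.004, 0.011, -0.043], 'gripper_force': 0.0, 'grip_width': 0.086}
side {'camera_matrix': array([[483.79704161,   0.        , 265.5549072 ],
       [  0.        , 483.79704161, 196.54310464],
       [  0.        ,   0.        ,   1.        ]]), 'eye': array([0.07229006, 0.66901459, 0.78085568]), 'orientation': array([-0.84712758,  2.50107794, -1.13449554])}
top {'camera_matrix': array([[457.06152669,   0.        , 254.89841212],
       [  0.        , 457.06152669, 186.10512673],
       [  0.        ,   0.        ,   1.        ]]), 'eye': array([0.38097544, 0.04718081, 1.13416163]), 'orientation': array([-2.13695331,  2.16529288, -0.1292369 ])}
```

View pics/top0.png

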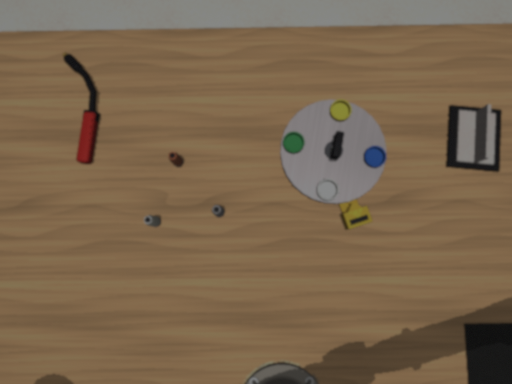

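View pics/side0.png

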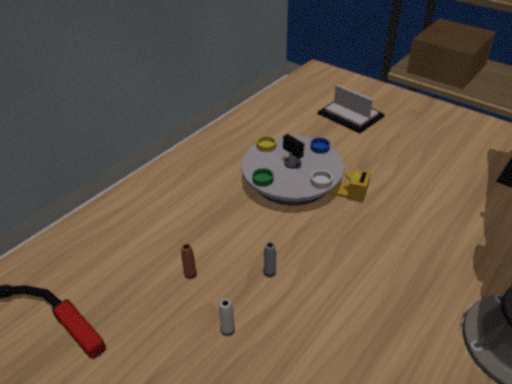

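The top view shows the copper nozzle at about (176,158), the carousel centre at (334,150), the blue cup at (374,157) and the pointer at (355,215). The side view shows copper at (188,262), blue at (320,145) and the knob at (293,147). The cup has to turn clockwise.

```bash
cat > h.py <<'E'
from station import status, imaging, r
import cv2, numpy as np
from scipy.spatial.transform import Rotation as R
def cast(n,px,z):
    m=imaging.camera_model(n); K=m["camera_matrix"]
    d=R.from_rotvec(m["orientation"]).as_matrix()@np.linalg.solve(K,[px[0],px[1],1.])
    e=m["eye"]; return (e+d*(z-e[2])/d[2])[:2]
def proj(n,p):
    m=imaging.camera_model(n)
    c=R.from_rotvec(m["orientation"]).as_matrix().T@(np.array(p)-m["eye"]); q=m["camera_matrix"]@c
    return q[:2]/q[2]
def hsv(im): return cv2.cvtColor(im,cv2.COLOR_RGB2HSV)
def blobs(mask,roi=None,amin=20):
    k=np.zeros_like(mask); x0,y0,x1,y1=roi or (0,0,512,384); k[y0:y1,x0:x1]=mask[y0:y1,x0:x1]
    c,_=cv2.findContours(k,cv2.RETR_EXTERNAL,cv2.CHAIN_APPROX_NONE)
    return sorted([x for x in c if cv2.contourArea(x)>=amin],key=cv2.contourArea,reverse=True)
def blue(n,im):
    roi=(270,80,400,215) if n=="top" else (230,120,360,215)
    return blobs(cv2.inRange(hsv(im),(100,120,40),(130,255,255)),roi)
E
python3 - <<'E'
from h import *
for n in ("top","side"):
    im=cv2.imread(f"pics/{n}0.png")[:,:,::-1].copy(); H=hsv(im)
    b=blue(n,im); e=cv2.fitEllipse(b[0]); print(n,"blue",len(b),e,cast(n,e[0],.067))
    roi=(330,195,385,240) if n=="top" else (335,160,380,205)
    y=blobs(cv2.inRange(H,(20,140,60),(35,255,255)),roi); print("ptr",[ (cv2.boundingRect(c),cv2.minAreaRect(c)) for c in y])
    for c in y: print(" ",cv2.approxPolyDP(c,2.5,True)[:,0].tolist(), [cast(n,p[0],.055).round(3).tolist() for p in cv2.approxPolyDP(c,2.5,True)])
    roi=(160,145,195,172) if n=="top" else (170,235,205,285)
    c=blobs(cv2.inRange(H,(0,90,15),(12,255,160)),roi); print("cop",[(cv2.boundingRect(q),cv2.minAreaRect(q)) for q in c])
    # other cups
    for nm,lo,hi,roi in (("green",(50,100,30),(85,255,255),None),("yellow",(20,140,60),(35,255,255),(320,95,360,125) if n=="top" else (250,130,280,155))):
        g=blobs(cv2.inRange(H,lo,hi),roi); 
        if g: e=cv2.fitEllipse(g[0]); print(nm,e[0],cast(n,e[0],.067))
    roi=(320,120,350,170) if n=="top" else (275,125,310,172)
    k=blobs(cv2.inRange(H,(0,0,0),(179,255,48)),roi); print("knob",[(cv2.minAreaRect(q)) for q in k])
a=cv2.imread("pics/top0.png"); s=cv2.imread("pics/side0.png")
f=lambda i,x,y,w,h:cv2.resize(i[y:y+h,x:x+w],(390,290),interpolation=cv2.INTER_NEAREST)
cv2.imwrite("pics/crop.png",np.vstack([np.hstack([f(a,275,95,130,140),f(s,235,120,140,90)]),np.hstack([f(a,155,143,54,40),f(s,160,235,67,50)])]))
E
```

```text
top blue 1 ((374.4326477050781, 156.3520050048828), (18.95682716369629, 19.73420524597168), 59.722408294677734) [ 0.58590709 -0.22874688]
ptr [((339, 200, 33, 29), ((354.9499816894531, 212.85000610351562), (26.246902465820312, 27.195587158203125), 71.56504821777344))]
  [[356, 200], [339, 205], [347, 228], [371, 220], [367, 207], [360, 206]] [[0.484, -0.184], [0.473, -0.143], [0.418, -0.16], [0.436, -0.217], [0.467, -0.209], [0.47, -0.192]]
cop [((169, 152, 14, 14), ((175.50001525878906, 158.50001525878906), (15.55634880065918, 8.485280990600586), 45.0))]
green (293.09088134765625, 142.15451049804688) [ 0.62305468 -0.03705586]
yellow (340.0572509765625, 109.78976440429688) [ 0.70074615 -0.15161413]
knob [((336.05767822265625, 145.21153259277344), (10.78638744354248, 27.064027786254883), 11.309932708740234)]
side blue 1 ((319.533935546875, 145.08837890625), (14.132865905761719, 18.018146514892578), 96.8416976928711) [ 0.58142994 -0.22003338]
ptr [((335, 169, 35, 32), ((352.0882873535156, 182.64707946777344), (30.074417114257812, 30.31694984436035), 14.03624439239502))]
  [[369, 172], [355, 169], [347, 173], [350, 183], [341, 182], [335, 194], [361, 200]] [[0.434, -0.212], [0.467, -0.202], [0.474, -0.177], [0.449, -0.148], [0.468, -0.138], [0.457, -0.093], [0.399, -0.111]]
cop [((182, 243, 15, 37), ((188.14401245117188, 260.7919921875), (35.7770881652832, 12.16421127319336), 79.69515228271484))]
green (262.5496826171875, 176.81243896484375) [ 0.61807425 -0.02985554]
yellow (265.70965576171875, 142.9214630126953) [ 0.6964392  -0.14439151]
knob [((292.73529052734375, 146.44119262695312), (24.695796966552734, 15.4348726272583), 30.963754653930664), ((295.5, 164.0), (7.0, 6.0), -0.0)]
```

View pics/crop.png

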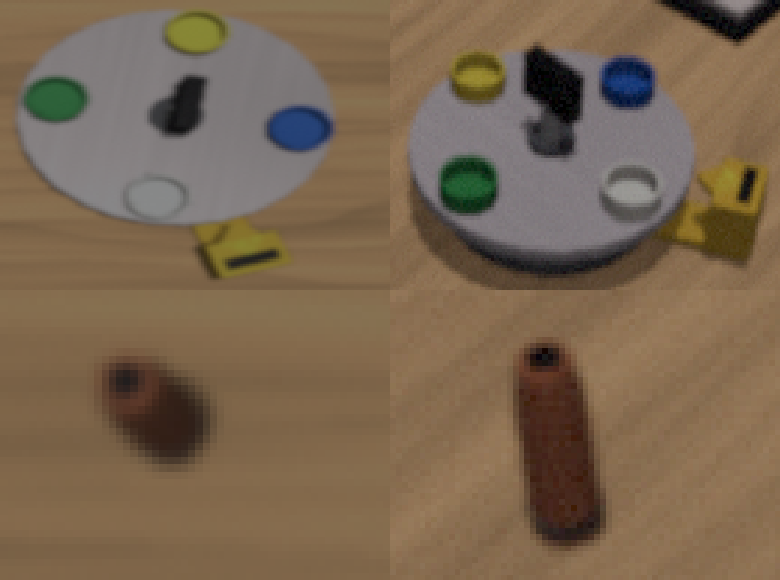

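The crop shows the copper nozzle upright with its hole at about (172.3,155.4) top and (186.6,246.2) side. The pointer tip is near (355,202) and its black bar near (359,220). The axis comes out at about (0.6045,-0.133), and both cup radii check at 98 mm.

```bash
python3 - <<'E'
from h import *
A=np.array([.6045,-.133])
im=cv2.imread("pics/top0.png")[:,:,::-1].copy(); si=cv2.imread("pics/side0.png")[:,:,::-1].copy()
def cen(im,roi,t):
    x0,y0,x1,y1=roi; g=np.clip(t-im[y0:y1,x0:x1].max(2).astype(float),0,None); Y,X=np.mgrid[y0:y1,x0:x1]; return (g*X).sum()/g.sum(),(g*Y).sum()/g.sum()
for n,i,roi in (("top",im,(348,214,370,225)),("side",si,(354,168,368,185))):
    c=cen(i,roi,60); p=cast(n,c,.055); v=p-A; print(n,"bar",np.round(c,1),p,np.linalg.norm(v),np.degrees(np.arctan2(*v[::-1]))%360)
for n,i,roi in (("top",im,(169,152,176,159)),("side",si,(183,243,191,250))):
    c=cen(i,roi,65); print(n,"hole",np.round(c,1),cast(n,c,.085))
k=cast("top",(336.06,145.2),.115);print("knob",k, "proj copper base", )
for n,i in (("top",im),("side",si)):
    print(n,"axis px at z125",proj(n,[*A,.125]))
T=R.from_rotvec(status.get_obs()["ee_rot"]).as_matrix(); print(T.round(3))
E
```

```text
top bar [358.8 219.3] [ 0.43818732 -0.18823002] 0.17524344188933005 198.37057698169411
side bar [362.6 176.9] [ 0.43692116 -0.18624789] 0.17583516078046865 197.62756544553065
top hole [171.9 155. ] [0.5925034  0.24833952]
side hole [185.9 246.1] [0.59125416 0.24959796]
knob [ 0.603676   -0.13059746] proj copper base
top axis px at z125 [337.85856354 143.862269  ]
side axis px at z125 [293.36108662 138.46905266]
[[ 0.965  0.261 -0.001]
 [ 0.261 -0.965  0.002]
 [-0.    -0.002 -1.   ]]
```

>>> jog_arm(motion=[50, -24, 0, 0, 50, -24, 0, 0, 50, -24, 0, 0, 50, -24, 0, 0, 50, -24, 0, 0, 50, -24, 0, 0, 50, -24, 0, 0, 50, -24, 0, 0, 50, -24, 0, 0, 50, -24, 0, 0, 49, -23, 0, 0, 0, 0, 0, 0], fingers=0.3)

```text
clock: 1.6
position: [0.6071, -0.1271, 0.2297]
ee_rot: [-3.107, -0.427, -0.0]
wrist_force: [-0.6, -0.9, 0.1]
grip_width: 0.0599
gripper_force: 0.0
```

>>> jog_arm(motion=[0, 0, 0, -0.18, 0, 0, 0, -0.18, 0, 0, 0, -0.18, 0, 0, 0, -0.18, 0, 0, 0, -0.18, 0, 0, 0, -0.18, 0, 0, 0, -0.18, 0, 0, 0, -0.18, 0, 0, 0, -0.18, 0, 0, 0, -0.18, 0, 0, 0, -0.18, 0, 0, 0, -0.18])

```text
clock: 3.1
position: [0.6039, -0.1353, 0.2307]
ee_rot: [-1.096, -2.943, 0.003]
wrist_force: [-1.4, -0.2, -0.7]
grip_width: 0.0602
gripper_force: 0.0
```

>>> jog_arm(motion=[0, 0, 0, -0.18, 0, 0, 0, -0.18, 0, 0, 0, -0.17, 0, 0, 0, 0, 0, 0, 0, 0])

```text
clock: 3.72
position: [0.6044, -0.1346, 0.231]
ee_rot: [-0.299, -3.127, 0.001]
wrist_force: [-0.1, 0.5, 0.4]
grip_width: 0.0598
gripper_force: 0.0
```

```bash
cat > st.py <<'E'
from h import *
o=status.get_obs(); T=R.from_rotvec(o["ee_rot"]).as_matrix()
print(o["clock"],o["position"].round(4),"yaw_y",np.degrees(np.arctan2(T[1,1],T[0,1])).round(2),"j",np.round(o["joints"],2),"F",o["wrist_force"].round(1),o["grip_width"],o["gripper_force"])
def rel(x,y,z):
    print("tool shift mm",(1000*T.T@(np.array([x,y,z])-o["position"])).round(1))
E
python3 -c "
from st import *
rel(.6045,-.133,.086)"
```

```text
3.725 [ 0.6044 -0.1346  0.231 ] yaw_y 79.06 j [ 0.7   0.59 -0.86  1.28  0.44  1.46  1.26] F [-0.1  0.5  0.4] 0.05984852149878995 0.0
tool shift mm [1.00e-01 1.70e+00 1.45e+02]
```

>>> jog_arm(motion=[0, 1.5, 30, 0, 0, 0, 40, 0, 0, 0, 40, 0, 0, 0, 25, 0, 0, 0, 10, 0, 0, 0, 0, 0, 0, 0, 0, 0])

```text
clock: 4.6
position: [0.6063, -0.1324, 0.0879]
ee_rot: [0.295, 3.125, -0.0]
wrist_force: [0.5, -0.5, 0.1]
grip_width: 0.0596
gripper_force: 0.0
```

>>> jog_arm(motion=[0, 0, 0, 0, 0, 0, 0, 0, 0, 0, 0, 0, 0, 0, 0, 0, 0, 0, 0, 0, 0, 0, 0, 0], fingers=1.0)

```text
clock: 5.35
position: [0.6054, -0.1335, 0.0871]
ee_rot: [0.296, 3.127, -0.003]
wrist_force: [-0.7, -2.8, 5.5]
grip_width: 0.0173
gripper_force: 60.3
```

Gripped at 17–18 mm, as expected. I'll turn 60° clockwise, which is +1.05 rad.

>>> jog_arm(motion=[0, 0, 0, 0.1, 0, 0, 0, 0.12, 0, 0, 0, 0.12, 0, 0, 0, 0.12, 0, 0, 0, 0.12, 0, 0, 0, 0.12, 0, 0, 0, 0.12, 0, 0, 0, 0.12, 0, 0, 0, 0.11, 0, 0, 0, 0, 0, 0, 0, 0, 0, 0, 0, 0])

```text
clock: 6.85
position: [0.6057, -0.133, 0.0871]
ee_rot: [1.82, 2.559, 0.0]
wrist_force: [-1.1, -2.1, 6.2]
grip_width: 0.0172
gripper_force: 60.5
```

```bash
python3 - <<'E'
from st import *
A=np.array([.6045,-.133])
for n in ("top","side"):
    im=imaging.capture(n); cv2.imwrite(f"pics/{n}1.png",im[:,:,::-1])
    for c in blue(n,im)[:2]:
        e=cv2.fitEllipse(c); p=cast(n,e[0],.067); v=p-A; print(n,e[0],p,np.linalg.norm(v),np.degrees(np.arctan2(*v[::-1]))%360)
E
```

```text
6.85 [ 0.6057 -0.133   0.0871] yaw_y 19.17 j [ 0.56  0.63 -0.57  1.49  0.36  1.13  0.26] F [-1.1 -2.1  6.2] 0.017212173481955296 60.47076612710953
top (348.6170654296875, 187.54721069335938) [ 0.51231251 -0.16483643] 0.0975299501947614 199.05206714550778
side (331.069091796875, 168.205810546875) [ 0.50742958 -0.15573967] 0.09969833837643272 193.18434046495497
```

The cup is at 199°, as planned. Next I'll release, lift and check.

>>> jog_arm(motion=[0, 0, 0, 0, 0, 0, 0, 0, 0, 0, 0, 0, 0, 0, 0, 0], fingers=0.3)

```text
clock: 7.45
position: [0.605, -0.1321, 0.086]
ee_rot: [-1.821, -2.559, -0.0]
wrist_force: [0.1, 0.5, -0.5]
grip_width: 0.0597
gripper_force: 0.0
```

>>> jog_arm(motion=[0, 0, -20, 0, 0, 0, -40, 0, 0, 0, -40, 0, 0, 0, -25, 0, 0, 0, 0, 0, 0, 0, 0, 0])

```text
clock: 8.2
position: [0.6044, -0.1324, 0.21]
ee_rot: [-1.821, -2.558, 0.002]
wrist_force: [0.2, -0.0, -1.1]
grip_width: 0.0597
gripper_force: 0.0
```

```bash
python3 - <<'E'
from st import *
A=np.array([.6045,-.133])
for n in ("top","side"):
    im=imaging.capture(n); cv2.imwrite(f"pics/{n}2.png",im[:,:,::-1])
    for c in blue(n,im)[:2]:
        e=cv2.fitEllipse(c); p=cast(n,e[0],.067); v=p-A; print(n,e[0],p,np.linalg.norm(v),np.degrees(np.arctan2(*v[::-1]))%360)
rel(.5919,.249,.2)
a=cv2.imread("pics/top2.png")[85:240,260:400]; s=cv2.imread("pics/side2.png")[110:220,230:380]
cv2.imwrite("pics/crop2.png",np.hstack([cv2.resize(a,(390,430),interpolation=2),cv2.resize(s,(390,430),interpolation=2)]))
E
```

```text
8.2 [ 0.6044 -0.1324  0.21  ] yaw_y 19.09 j [ 0.57  0.53 -0.6   1.32  0.3   1.38  0.31] F [ 0.2 -0.  -1.1] 0.05968114133385591 0.0
top (348.5366516113281, 187.5718994140625) [ 0.51225668 -0.16464566] 0.09752064974291547 198.93541224758772
side (331.015625, 168.17478942871094) [ 0.50759557 -0.15576557] 0.0995426510768582 193.22064375529897
tool shift mm [364.5 113.   10.1]
```

View pics/crop2.png

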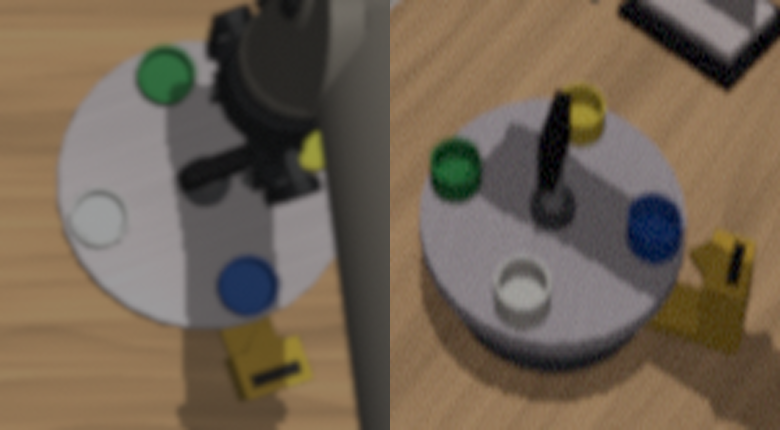

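The crop shows the blue cup (247,285 in the left half) lined up with the yellow pointer, and both views put the pointer at about 199°. Next is the nozzle.

>>> jog_arm(motion=[40, 12, 0, 0, 50, 16, 0, 0, 50, 16, 0, 0, 50, 16, 0, 0, 50, 16, 0, 0, 50, 15, 0, 0, 50, 15, 0, 0, 24, 7, 0, 0, 0, 0, 0, 0, 0, 0, 0, 0, 0, 0, 0, 0])

```text
clock: 9.68
position: [0.5938, 0.2457, 0.2109]
ee_rot: [1.827, 2.555, -0.002]
wrist_force: [0.6, -0.0, 0.4]
grip_width: 0.0603
gripper_force: 0.0
```

```bash
python3 - <<'E'
from st import *
rel(.5919,.249,.028)
im=imaging.capture("side"); c=blobs(cv2.inRange(hsv(im),(0,90,15),(12,255,160)),(170,235,205,285)); print([cv2.minAreaRect(q) for q in c])
E
```

```text
9.675 [0.5938 0.2457 0.2109] yaw_y 18.87 j [-0.04  0.6  -0.65  1.24  0.35  1.42 -0.33] F [ 0.6 -0.   0.4] 0.06025182579640074 0.0
tool shift mm [  4.1  -0.6 182.9]
[((187.72129821777344, 260.5655822753906), (34.41315841674805, 13.169761657714844), 76.75948333740234)]
```

>>> jog_arm(motion=[3, -1, 40, 0, 0, 0, 40, 0, 0, 0, 20, 0, 0, 0, 0, 0, 0, 0, 0, 0])

```text
clock: 10.35
position: [0.592, 0.2509, 0.1126]
ee_rot: [1.823, 2.557, 0.003]
wrist_force: [-0.0, -0.0, 0.8]
grip_width: 0.0596
gripper_force: 0.0
```

```bash
python3 -c "
from st import *
rel(.5919,.249,.028)"
```

```text
10.35 [0.592  0.2509 0.1126] yaw_y 19.02 j [-0.04  0.66 -0.63  1.39  0.4   1.22 -0.37] F [-0.  -0.   0.8] 0.05961354806268575 0.0
tool shift mm [-1.7 -0.9 84.6]
```

>>> jog_arm(motion=[-1, -1, 30, 0, 0, 0, 30, 0, 0, 0, 20, 0, 0, 0, 5, 0, 0, 0, 0, 0, 0, 0, 0, 0])

```text
clock: 11.1
position: [0.5913, 0.2505, 0.0278]
ee_rot: [1.822, 2.558, 0.004]
wrist_force: [-0.6, 1.3, 0.3]
grip_width: 0.0598
gripper_force: 0.0
```

>>> jog_arm(motion=[0, 0, 0, 0, 0, 0, 0, 0, 0, 0, 0, 0, 0, 0, 0, 0, 0, 0, 0, 0, 0, 0, 0, 0], fingers=1.0)

```text
clock: 11.85
position: [0.5909, 0.2501, 0.0271]
ee_rot: [1.822, 2.558, 0.002]
wrist_force: [-0.4, -0.1, 5.6]
grip_width: 0.0245
gripper_force: 58.9
```

```bash
python3 -c "
from st import *
rel(.5919,.249,.028)"
```

```text
11.85 [0.5909 0.2501 0.0271] yaw_y 19.08 j [-0.06  0.75 -0.59  1.47  0.45  1.06 -0.41] F [-0.4 -0.1  5.6] 0.024517289807698992 58.863033559173346
tool shift mm [-1.3  0.6 -0.9]
```

>>> jog_arm(motion=[0, 0, -15, 0, 0, 0, -40, 0, 0, 0, -40, 0, 0, 0, -40, 0, 0, 0, -40, 0, 0, 0, -10, 0, 0, 0, 0, 0])

```text
clock: 12.72
position: [0.59, 0.2496, 0.2106]
ee_rot: [-1.822, -2.559, 0.001]
wrist_force: [-1.4, -0.1, -2.2]
grip_width: 0.0248
gripper_force: 59.1
```

```bash
python3 -c "
from st import *
rel(.5120,-.1648,.21)"
```

```text
12.725 [0.59   0.2496 0.2106] yaw_y 19.09 j [-0.04  0.59 -0.65  1.25  0.35  1.41 -0.33] F [-1.4 -0.1 -2.2] 0.024814730427232142 59.09563663881272
tool shift mm [-366.1 -209.3    0.9]
```

>>> jog_arm(motion=[-26, -15, 0, 0, -40, -23, 0, 0, -40, -23, 0, 0, -40, -23, 0, 0, -40, -23, 0, 0, -40, -23, 0, 0, -40, -23, 0, 0, -40, -23, 0, 0, -40, -23, 0, 0, -20, -10, 0, 0, 0, 0, 0, 0, 0, 0, 0, 0])

```text
clock: 14.22
position: [0.512, -0.1622, 0.21]
ee_rot: [-1.818, -2.558, -0.001]
wrist_force: [0.2, 1.0, -1.7]
grip_width: 0.0245
gripper_force: 59.3
```

```bash
python3 - <<'E'
from st import *
rel(.5120,-.1648,.21)
p=o["position"]
a=[]
for n in ("top","side"):
    im=imaging.capture(n); cv2.imwrite(f"pics/{n}3.png",im[:,:,::-1])
    u=proj(n,[p[0],p[1],p[2]-.027]); print(n,"expected nozzle bottom px",u,"cup px",proj(n,[.512,-.1648,.07]))
    for c in blue(n,im)[:2]: e=cv2.fitEllipse(c); print(e[0],cast(n,e[0],.067))
    print("cop",[cv2.minAreaRect(c) for c in blobs(cv2.inRange(hsv(im),(0,90,15),(12,255,160)),(300,80,400,240))])
    a.append(cv2.resize(im[60:240,290:410,::-1] if n=="top" else im[60:220,260:390,::-1],(390,500),interpolation=2))
cv2.imwrite("pics/crop3.png",np.hstack(a))
E
```

```text
14.225 [ 0.512  -0.1622  0.21  ] yaw_y 19.21 j [ 0.73  0.36 -0.6   1.56  0.21  1.29  0.43] F [ 0.2  1.  -1.7] 0.024524833918897544 59.27661278285086
tool shift mm [-2.5 -0.9  0. ]
top expected nozzle bottom px [358.097406   180.79413694] cup px [348.85537186 187.51993789]
(348.10931396484375, 187.93199157714844) [ 0.51141844 -0.16361092]
cop [((358.3000183105469, 180.6000213623047), (9.391485214233398, 6.260990142822266), 63.43495178222656)]
side expected nozzle bottom px [335.33786387 125.35687845] cup px [331.53733031 164.68256699]
(331.113525390625, 167.92724609375) [ 0.50791933 -0.15673688]
cop [((336.9756164550781, 109.28048706054688), (12.734553337097168, 37.640567779541016), 4.969740867614746)]
```

View pics/crop3.png

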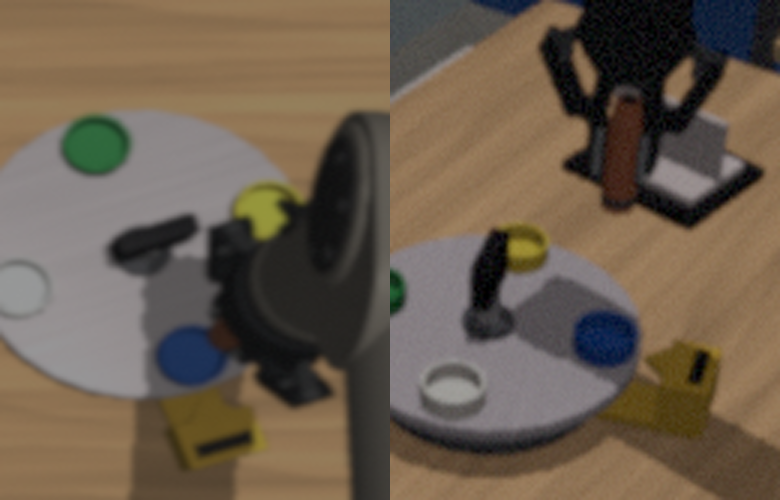

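The nozzle hangs upright in the gripper and its bottom projects where expected: top (358,181), side (335,126). I'll descend to just above the rim.

>>> jog_arm(motion=[-2, -1, 30, 0, 0, 0, 40, 0, 0, 0, 28, 0, 0, 0, 6, 0, 0, 0, 0, 0, 0, 0, 0, 0])

```text
clock: 15.08
position: [0.5137, -0.1665, 0.1089]
ee_rot: [1.82, 2.557, 0.002]
wrist_force: [0.5, -0.0, -2.6]
grip_width: 0.0247
gripper_force: 59.3
```

```bash
python3 - <<'E'
from st import *
rel(.5120,-.1648,.081)
a=[]
for n in ("top","side"):
    im=imaging.capture(n)
    print(n,[cv2.minAreaRect(c) for c in blobs(cv2.inRange(hsv(im),(0,90,15),(12,255,160)),(300,80,400,240))], proj(n,[.512,-.1648,.075]),proj(n,[.512,-.1648,.16]))
    for c in blue(n,im)[:2]: e=cv2.fitEllipse(c); print(e[0],cast(n,e[0],.067))
    a.append(cv2.resize(im[60:240,290:410,::-1] if n=="top" else im[100:200,290:380,::-1],(390,433),interpolation=2))
cv2.imwrite("pics/crop4.png",np.hstack(a))
E
```

```text
15.075 [ 0.5137 -0.1665  0.1089] yaw_y 19.12 j [ 0.71  0.45 -0.57  1.7   0.27  1.07  0.38] F [ 0.5 -0.  -2.6] 0.024745036094688408 59.280368252657354
tool shift mm [ 2.2 -1.1 27.9]
top [] [349.27291186 187.25214916] [357.01672184 182.28566695]
(345.5737609863281, 189.13865661621094) [ 0.50864608 -0.15755878]
side [((334.1827392578125, 144.94161987304688), (12.325739860534668, 34.48357009887695), 4.085616588592529)] [331.72078468 163.02821914] [335.00626851 133.40050784]
(331.2103576660156, 168.68601989746094) [ 0.50617169 -0.15434084]
```

View pics/crop4.png

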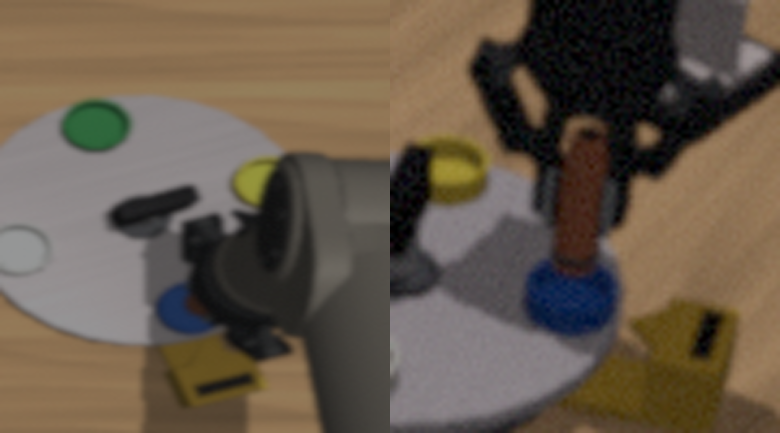

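The nozzle is centred above the blue cup: its bottom is at (577,265) and the cup at (572,295) in the crop. I'll insert it gently.

>>> jog_arm(motion=[1, -0.5, 8, 0, 0, 0, 8, 0, 0, 0, 5, 0, 0, 0, 3, 0, 0, 0, 0, 0, 0, 0, 0, 0])

```text
clock: 15.92
position: [0.5117, -0.1659, 0.0835]
ee_rot: [1.822, 2.559, 0.0]
wrist_force: [0.0, -0.8, -2.4]
grip_width: 0.0248
gripper_force: 59.3
```

>>> jog_arm(motion=[0, 0, 1, 0, 0, 0, 1, 0, 0, 0, 0, 0, 0, 0, 0, 0])

```text
clock: 16.42
position: [0.5114, -0.1659, 0.0813]
ee_rot: [1.822, 2.559, -0.0]
wrist_force: [-0.2, -1.5, -2.7]
grip_width: 0.0246
gripper_force: 59.3
```

>>> jog_arm(motion=[0, 0, 1, 0, 0, 0, 0, 0, 0, 0, 0, 0])

```text
clock: 16.8
position: [0.5117, -0.166, 0.081]
ee_rot: [1.822, 2.558, -0.0]
wrist_force: [-1.3, -0.5, 5.9]
grip_width: 0.0245
gripper_force: 59.9
```

>>> jog_arm(motion=[0, 0, 1, 0, 0, 0, 0, 0, 0, 0, 0, 0])

```text
clock: 17.18
position: [0.512, -0.1665, 0.081]
ee_rot: [1.821, 2.557, -0.001]
wrist_force: [-2.9, -0.7, 9.9]
grip_width: 0.0247
gripper_force: 60.3
```

Contact with the cup floor. Release and retreat straight up.

>>> jog_arm(motion=[0, 0, -1, 0, 0, 0, 0, 0, 0, 0, 0, 0, 0, 0, 0, 0, 0, 0, 0, 0], fingers=0.35)

```text
clock: 17.8
position: [0.5114, -0.1659, 0.0801]
ee_rot: [-1.822, -2.559, 0.0]
wrist_force: [-0.9, -0.0, 0.5]
grip_width: 0.0553
gripper_force: 0.0
```

>>> jog_arm(motion=[0, 0, -15, 0, 0, 0, -30, 0, 0, 0, -50, 0, 0, 0, -50, 0, 40, 0, 0, 0, 60, 0, 0, 0, 60, 0, 0, 0, 60, 0, 0, 0, 0, 0, 0, 0, 0, 0, 0, 0])

```text
clock: 19.05
position: [0.4399, 0.0416, 0.2261]
ee_rot: [1.821, 2.558, -0.0]
wrist_force: [1.5, -0.9, -0.6]
grip_width: 0.0557
gripper_force: 0.0
```

```bash
python3 - <<'E'
from st import *
a=[]
for n in ("top","side"):
    im=imaging.capture(n)
    print(n,[cv2.minAreaRect(c) for c in blobs(cv2.inRange(hsv(im),(0,90,15),(12,255,160)),(300,80,400,240))], proj(n,[.512,-.1648,.054]),proj(n,[.512,-.1648,.139]))
    for c in blue(n,im)[:2]: e=cv2.fitEllipse(c); print(e[0],cast(n,e[0],.067))
    a.append(cv2.resize(im[90:240,290:410,::-1] if n=="top" else im[100:200,290:380,::-1],(390,433),interpolation=2))
cv2.imwrite("pics/crop5.png",np.hstack(a))
E
```

```text
19.05 [0.4399 0.0416 0.2261] yaw_y 19.11 j [ 0.54  0.15 -0.74  1.77  0.11  1.26  0.1 ] F [ 1.5 -0.9 -0.6] 0.05569914378051707 0.0
top [((352.7500305175781, 186.25001525878906), (8.485280990600586, 13.435027122497559), 45.0)] [347.54485707 188.3604348 ] [354.98237152 183.59039481]
(348.8652038574219, 187.47901916503906) [ 0.51246589 -0.16542441]
side [] [330.95716673 169.91434408] [334.16407716 140.99518897]
(331.23687744140625, 167.64486694335938) [ 0.50826683 -0.15786339]
```

View pics/crop5.png

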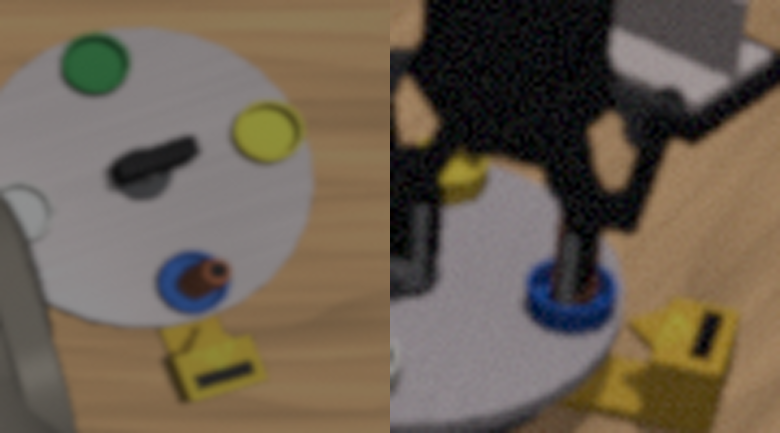

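The crop shows the nozzle upright in the blue cup. Its hole is at about (356.8,183.5) against an expected (355,183.6), the cup is at the pointer, and the gripper is clear. I'll hand it in.

```bash
python3 -c "
from station import r
print(r.job_done())"
```

```text
the job is handed in; nothing more can be done
None
```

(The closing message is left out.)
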